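# Wipe the scale, then draw the gauge arm to its index and hold it

## Task

Take the blue sprung wiper and wipe the gauge's white scale strip with its felt, pressing lightly (the spring partly compressed, never hard down) in one unbroken stroke along the middle of the strip from just in front of the black head to the strip's free end, then stand the wiper upright on the bench and let it go. Then grip the gauge's black head across its sides so that the yellow lock button is squeezed in, draw the arm out until its orange pointer is level with the middle of the red index tab, and finish holding it there, still squeezing, because its spring pulls it home when let go. Do not shift the red tab or disturb the pot, the tape roll and the plug gauge.

Things in the scene. Friction and masses are not known exactly. Their poses are not given: they have to be found in the camera images.
- gauge: Fixed length gauge: grey base 400 x 92 x 8 mm, origin at the centre of its underside, z up. The arm draws out along local -x (roughly towards the robot); the lock button is on the +y side. A dark square tube 36 mm wide, top 79 mm above the bench, runs along the middle from x = +60 to +210 mm; a steel catch post 78 mm high stands at x = +89, y = +33 mm.
- strip: White scale strip with black ticks every 10 mm, 200 x 44 x 2 mm, on the gauge's base; level top 10 mm above the bench. It reaches from gauge x = +10 to -190 mm, centred on y = 0; origin at the centre of its underside. The wiping stroke starts with the felt's centre at gauge x = -40 to -60 mm (nearer it would hit the head) and ends with it at x = -155 to -183 mm.
- head (a point): Grip point in the middle of the black head at the end of the sliding arm, 80 mm above the bench; its axes are the gauge's. The head is 36 x 36 mm, from 34 to 100 mm above the bench; grip it across local y (36 mm, plus the button 7 mm proud). With the arm home it is at gauge x = +40 mm. Free on both sides.
- button (a point): Middle of the outer face of the yellow lock button, on the head's +y side: 22 mm (x) by 44 mm (z, 50 to 94 mm above the bench), standing 7 mm proud of the head.
- lock (a joint): Lock button: 0 = out (arm locked when home), 0.006 m = fully squeezed in. Spring 4 N at first, 7 N fully in; it comes out when let go. Pressed beyond 0.0042 it frees the arm.
- boom (a joint): Extension of the arm, 0 = home (at the start), up to 0.14 m; its return spring pulls it home with 3 to 5 N.
- pointer (a point): Tip of the orange pointer under the head, moves with the arm, 22 mm above the bench and 37 mm to the -y side of the head's middle; same gauge x as the head's middle. Axes as the gauge's.
- index (a point): Top centre of the red index tab, 8 mm wide (x), 12 mm (y), top 18 mm above the bench, standing on the base's -y edge at gauge y = -37 mm, its inner side 12 mm beyond the wiper's felt when that runs along the middle. It can be pushed along x. The pointer passes over it with some 4 mm to spare.
- wiper: Sprung wiper standing loose, 160 g, origin at the centre of its underside (spring relaxed), z up. Blue square handle 24 x 24 mm, 33 to 99 mm above the origin, on a grey plate 34 x 40 mm (24 to 34 mm up); below it a felt foot 32 x 38 mm (x, y), 13 mm high, that springs up by at most 9 mm: 1.2 N at first, 4.4 N at 9 mm, then hard. Standing alone it sinks under 1 mm.
- felt (a point): Centre of the underside of the wiper's felt foot; it shifts up the handle by up to 9 mm as the spring is compressed.
- pot: Small white pot with a yellow lid, 36 mm wide, 39 mm high, loose; leave alone.
- tape: Roll of black tape lying flat, 64 mm wide, 19 mm high, loose; leave alone.
- plug: Metal plug gauge lying flat, 94 mm long, 17 mm wide, loose; leave alone.
Mind the look-alikes: they are no part of the job. There is more than one size of the wiper; the one meant has the size given above.

How it is judged (in metres and radians):
On the way, in this order (a step that is already met when the one before it is completed fails the run):
1. felt pressed on the strip just in front of the head (x of felt in the frame of gauge between -0.064 and -0.036 m and y of felt in the frame of gauge between -0.012 and 0.012 m and contact force between wiper and strip above 0.8 N), for 0.04 s.
2. felt pressed on the strip at the second quarter (x of felt in the frame of gauge between -0.086 and -0.072 m and y of felt in the frame of gauge between -0.012 and 0.012 m and contact force between wiper and strip above 0.8 N), for 0.04 s.
3. felt pressed on the strip half way (x of felt in the frame of gauge between -0.112 and -0.098 m and y of felt in the frame of gauge between -0.012 and 0.012 m and contact force between wiper and strip above 0.8 N), for 0.04 s.
4. felt pressed on the strip at the last quarter (x of felt in the frame of gauge between -0.138 and -0.124 m and y of felt in the frame of gauge between -0.012 and 0.012 m and contact force between wiper and strip above 0.8 N), for 0.04 s.
5. felt pressed on the strip at the free end (x of felt in the frame of gauge between -0.184 and -0.154 m and y of felt in the frame of gauge between -0.012 and 0.012 m and contact force between wiper and strip above 0.8 N), for 0.04 s.
6. wiper stood upright on the bench and let go (height (world z) of wiper below 0.006 m and angle between wiper's own z axis and vertical below 0.1 rad and contact force between the fingers and wiper below 0.05 N and linear speed of wiper below 0.02 m/s), for 0.2 s.
7. lock button squeezed in while the arm is still home (value of joint lock above 0.0042 m and value of joint boom below 0.012 m), for 0.1 s.
At the end, for the whole second after the job is handed in: The robot holds the head with the lock button squeezed in (over 4.2 mm, fingers pressing on head or button with over 3 N), the arm still, the pointer within 4 mm of the middle of the red tab along the gauge, and the wiper stands upright by itself on the bench, untouched (all of step 6 and x of pointer in the frame of index between -0.004 and 0.004 m and value of joint lock above 0.0042 m and contact force between the fingers and boom above 3 N and velocity of joint boom between -0.01 and 0.01 m/s); the arm keeps its last pose, push and grip.
It fails at once if wiper pressed hard on the strip (over 12 N) (contact force between wiper and strip above 12 N).
It fails at once if red index tab shifted by more than 3 mm (distance of index from where it was at the start of the episode above 0.003 m).
It fails at once if pot, tape roll or plug gauge moved by more than 20 mm (distance of any of pot, tape, plug from where it was at the start of the episode above 0.02 m).
It also fails if it takes over 58 s, if anything falls off the work surface, if the arm or the gripper's body presses on something with over 40 N, if the wrist force passes 120 N, or if a joint passes its speed limit or range.

## Robot

A 6-joint arm with a two-finger parallel gripper is mounted at the origin on a cart in front of the work surface, level with it; the furniture and walls round the work are solid. World frame = base frame: x ahead of the robot, y to its left, z up, the work surface at z = 0. Lengths are in mm, angles in rad, forces in N, time in s.
With the tool pointing down it reaches from about 350 to 975 mm from the base axis. Payload 7.1 kg.
Tool frame: the origin (TCP) lies on the centre line of the jaws, within the pads' length; the fingertips stand 17 mm ahead of it and the grasp point (between the pads) lies 2 mm behind it (tip_extent is the distance from the TCP to the fingertips, in mm); z points along the fingers, y is the line along which they close (so a half turn about z gives the same grasp; the last joint's range is limited). The gripper opens to 88 mm and grips with 3 to 60 N. Pads are 20 mm wide; open, the fingers measure 115 mm over their backs; the gripper's body (75 mm by 178 mm) begins 61 mm behind the grasp point.
Start: joints at [-1.364, 0.423, 1.63, -0, 1.089, -0.019], TCP at [139.948, -609.113, 212.175] pointing down, gripper open.
Joint ranges: [-3, 3], [-0.9, 2.11], [0.09, 2.58], [-1.31, 4.45], [0.11, 2.69], [-2.54, 2.54]. Speed limits (rad/s): [2.39, 2.39, 3.01, 3.14, 3.14, 3.14].

## Interface

Orientations are given as a rotation vector (axis times angle).
In Python, from workcell import get_obs, get_image, camera_model, close_job, look_for, outline_of, pinpoint, tip_extent gives the robot as it stands.
- The arm moves only by the shell command python3 -m jog 'ROWS'. ROWS is text: rows parted by semicolons, each of 7 numbers parted by spaces: the shift along the tool's x, y, z as a fraction of full scale, then the turn, a rotation vector about the tool's x, y, z as a fraction of full scale, then the closure, from -1 (fully open) to 1 (shut). A call has 1 to 8 rows; each row is the pose to reach, as a shift and turn from the pose commanded when the call began, along the tool's axes at that moment; what a row does not reach only later rows make up. Full scale, the value 1, is 0.2 m for a shift and 30 degrees for a turn. A row lasts 1/10 s, in which the tool goes at most 50 mm and 8.59 degrees, less where a joint would pass 70% of its speed; a pose out of reach is approached as far as the arm can. A call with a number of a shift or a turn outside -1 to 1 is refused whole. A call with a gripper value outside its range is refused whole. The fingers move at their own pace and stop on an object; the grip force is fixed at half the most. Time passes only in rows, so rows that repeat a pose let the fingers close. It gives the time, the measured TCP pose, the force, the opening and the grip force at its end, in the units of the state.
- get_obs(): the state, without advancing time (a new reading comes with each control period).
- get_image(name): name is "scene" or "top" or "wrist"; returns the picture (384x512x3 uint8, red, green, blue); there is no depth.
- camera_model(name): a dict with "fx", "fy", "cx", "cy" (pixels), "dist_coeffs" ([k1, k2, p1, p2, k3] as OpenCV has them; the pictures are not rectified), "origin" and "orientation" of the camera in the world; the wrist camera has in their place "tool_from_camera" (4x4, takes a point from camera to tool coordinates, whose origin is the TCP and whose axes are the flange's). Camera axes: x right, y down, z forward; pixel columns grow to the right and rows downward; lengths in mm; the calibration is good to about 2 mm. A picture is of the moment at which its call begins: read the wrist's pose just before it. camera_model takes no time and is no camera call.
- close_job(): hands the job in; it is judged then, once.
Trained networks look in the newest picture that a camera, given by its name, has taken for a name from the list of things; names that differ only in an ending like _2 or _b are one class to them, and where a whole thing is asked for, a point or a joint stands for the part that bears it (a point fixed in the world has none). Each returns a list of dicts, best first, with "confidence" (0 to 1); they miss things now and then, are a little off and sometimes report something else, mostly with a low value. They report only what shows in the picture. A call takes as long as a camera call. They do not tell look-alikes from the thing itself.
- look_for(target, camera): "xyz" ([x, y, z] in mm, in the coordinates of the camera as it stood for that picture, good to about 4 mm: the middle of the surface that is visible of it).
- outline_of(target, camera): "mask" (384x512 bool, what is visible of it).
- pinpoint(target, camera): "xyz" ([x, y, z] in mm, in the coordinates of the camera as it stood for that picture, good to about 4 mm: a listed point, or the origin of a listed thing).
The state is a dict: "t": time; "qpos": joint angles; "qvel": joint speeds; "joint_torque": joint torques, N m; "ee_pos": TCP position; "orientation": TCP orientation; "ft_force": force on the tool from outside, world axes, zero at the start; "moment": the same for the moment, N m; "width": finger opening in mm; "grasp_force": force on a finger pad.
Only numpy, scipy, OpenCV 4.12 (cv2) and the standard library are available. Lean on these libraries where they do the work, as an engineer would, in place of code of your own. Each camera call takes 0.05 s, during which the arm holds its last target. There are 200 camera calls.

## Working session

There is one attempt and no reset: what is moved stays moved. The work goes in short steps, Python scripts to look and compute and a shell command to move; the robot and the scene stay as the last step left them, time stands still between calls to the robot, and variables do not carry over. Pictures are saved under pics/ and viewed, at most 11 in all, crops included, and the job is handed in when it is done.

```bash
mkdir -p pics
cat > h.py <<'E'
import numpy as np, cv2
from scipy.spatial.transform import Rotation as R
from workcell import *
def T(cam,obs=None):
    m=camera_model(cam)
    M=np.eye(4)
    if cam=="wrist":
        o=obs or get_obs()
        M[:3,:3]=R.from_rotvec(o["orientation"]).as_matrix();M[:3,3]=o["ee_pos"]
        return M@np.array(m["tool_from_camera"])
    q=np.array(m["orientation"],float)
    M[:3,:3]=q if q.shape==(3,3) else R.from_rotvec(q).as_matrix()
    M[:3,3]=m["origin"];return M
def w(M,p): return (M[:3,:3]@np.array(p)+M[:3,3]).round(1)
def ray_z(cam,M,uv,z):
    m=camera_model(cam);K=np.array([[m["fx"],0,m["cx"]],[0,m["fy"],m["cy"]],[0,0,1.]])
    p=cv2.undistortPoints(np.array(uv,float).reshape(-1,1,2),K,np.array(m["dist_coeffs"]))[:,0]
    d=np.c_[p,np.ones(len(p))]@M[:3,:3].T
    return (M[:3,3]+d*((z-M[2,3])/d[:,2])[:,None]).round(1)
def proj(cam,M,P):
    m=camera_model(cam);K=np.array([[m["fx"],0,m["cx"]],[0,m["fy"],m["cy"]],[0,0,1.]])
    Mi=np.linalg.inv(M)
    return cv2.projectPoints(np.array(P,float).reshape(-1,3),cv2.Rodrigues(Mi[:3,:3])[0],Mi[:3,3],K,np.array(m["dist_coeffs"]))[0][:,0].round(1)
def save(name,im): cv2.imwrite("pics/"+name,cv2.cvtColor(im,cv2.COLOR_RGB2BGR))
E
python3 - <<'E'
from h import *
print(camera_model("top"));print(tip_extent); print(get_obs())
for c in("top","scene"):
    im=get_image(c);save(c+"0.png",im);M=T(c)
    for t in("wiper","felt","gauge","strip","head","button","pointer","index","pot","tape","plug"):
        print(c,t,[(w(M,d["xyz"]).tolist(),round(d["confidence"],2)) for d in pinpoint(t,c)[:4]])
E
```

```text
{'fx': 479.84238590059294, 'fy': 479.84238590059294, 'cx': 251.1730951596748, 'cy': 194.31274930306296, 'dist_coeffs': array([0.04319642, 0.        , 0.        , 0.        , 0.        ]), 'origin': array([ 511.94398551, -238.7615914 , 1494.3327722 ]), 'orientation': array([-2.21412098,  2.19847778, -0.03701961])}
17.0
{'t': 0.0, 'qpos': array([-1.36401165e+00,  4.23788535e-01,  1.63064326e+00, -3.58329402e-05,
        1.08855576e+00, -1.90138236e-02]), 'qvel': array([-1.31433923e-03,  1.06081924e-03, -4.21750409e-05, -4.51835795e-04,
       -1.87180908e-03,  2.26128008e-04]), 'joint_torque': array([ 3.47924888e-04, -5.44622397e+01, -2.73664606e+01,  6.44363277e-02,
        2.27534131e-02, -1.25709803e-04]), 'ee_pos': array([ 139.82626861, -608.61658378,  211.45270702]), 'orientation': array([-3.12021225e+00, -3.53800290e-01,  2.54927620e-04]), 'ft_force': array([ 0.11694736, -0.76130154,  0.52249169]), 'moment': array([ 0.01985019,  0.02025598, -0.02847434]), 'grasp_force': 0.0, 'width': 87.7443689378324}
top wiper [([542.9, -111.4, 1.9], 0.53), ([626.6, -158.0, -0.6], 0.46)]
top fel
[... 177 characters left out ...]
ointer [([633.6, -427.9, 24.1], 0.52)]
top index []
top pot []
top tape [([688.5, -15.9, 2.5], 0.74), ([578.2, 1.4, 4.3], 0.69)]
top plug [([572.2, 2.6, 6.0], 0.67)]
scene wiper [([627.4, -157.6, 0.4], 0.69), ([548.1, -107.9, 0.5], 0.45)]
scene felt [([546.5, -110.6, 0.9], 0.59), ([625.9, -152.8, -5.4], 0.39)]
scene gauge [([611.0, -381.4, 2.3], 0.65)]
scene strip [([525.3, -352.9, 8.2], 0.94), ([625.4, -154.6, -3.3], 0.54)]
scene head [([645.3, -396.6, 83.7], 0.74)]
scene button []
scene pointer [([630.1, -431.3, 26.4], 0.93)]
scene index [([571.2, -406.1, 16.2], 0.57)]
scene pot [([449.3, -523.4, 4.1], 0.65)]
scene tape [([690.2, -18.1, -1.1], 0.75)]
scene plug [([583.2, -2.2, 5.4], 0.61)]
```

View pics/top0.png

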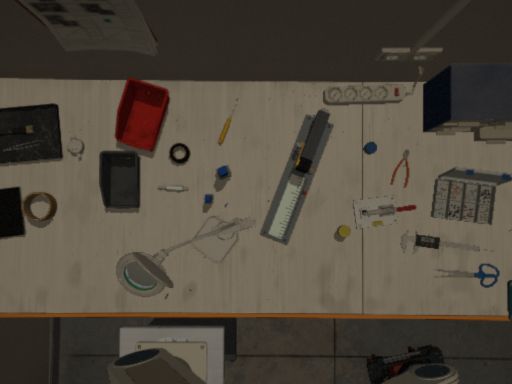

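View pics/scene0.png

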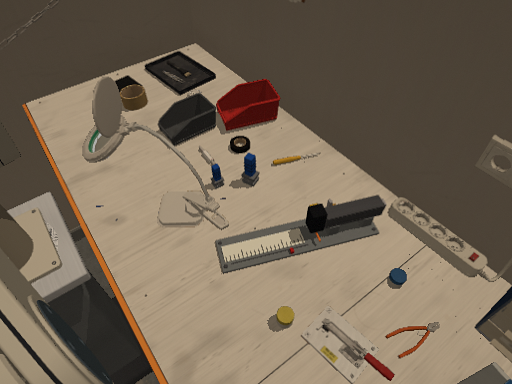

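Run:
```python
from h import *
im=cv2.imread("pics/top0.png");M=T("top")
for p in([543,-111,60],[627,-158,60]): print(proj("top",M,p))
M2=T("scene");
for p in([543,-111,60],[627,-158,60]): print(proj("scene",M2,p))
print(M2.round(2))
```

```text
[[207.6 198.9]]
[[223.6 170.9]]
[[214.6 169.9]]
[[250.  166.4]]
[[ 8.1000e-01 -4.6000e-01  3.7000e-01  2.4888e+02]
 [-5.9000e-01 -6.1000e-01  5.3000e-01 -7.1088e+02]
 [-1.0000e-02 -6.4000e-01 -7.6000e-01  7.4076e+02]
 [ 0.0000e+00  0.0000e+00  0.0000e+00  1.0000e+00]]
```

Run:
```python
from h import *
M={c:T(c) for c in("top","scene")}
def tri(a,b):
    pts=[]
    A=np.zeros((3,3));bb=np.zeros(3);L=[]
    for c,uv in(("top",a),("scene",b)):
        o=M[c][:3,3];d=ray_z(c,M[c],uv,0)[0]-o;d/=np.linalg.norm(d);P=np.eye(3)-np.outer(d,d);A+=P;bb+=P@o;L.append((o,P))
    x=np.linalg.solve(A,bb);return x.round(),[np.linalg.norm(P@(x-o)).round(1) for o,P in L]
print("ring",tri((140,273),(101,142)));print("elbow",tri((155,262),(123,127)));print("base",tri((250,222),(224,222)))
# epipolar: for neck mid in top (205,238): heights->scene pixel
for h in(0,60,120,180,240,300): print(h,proj("scene",M["scene"],ray_z("top",M["top"],(200,240),h)),proj("scene",M["scene"],ray_z("top",M["top"],(180,250),h)))
a=cv2.imread("pics/scene0.png")[120:220,170:320];b=cv2.imread("pics/top0.png")[140:230,150:270]
f=lambda i:cv2.resize(i,(400,300),interpolation=cv2.INTER_CUBIC)
cv2.imwrite("pics/crop1.png",np.hstack([f(a),f(b)]))
```

```text
ring (array([329.,  68., 150.]), [np.float64(5.1), np.float64(5.1)])
elbow (array([375.,  12., 210.]), [np.float64(3.9), np.float64(3.9)])
base (array([ 478., -241.,   17.]), [np.float64(5.4), np.float64(5.4)])
0 [[172.3 199.4]] [[152.2 191. ]]
60 [[170.3 185.6]] [[150.  177.5]]
120 [[168.1 170.4]] [[147.6 162.5]]
180 [[165.6 153.4]] [[145.  145.8]]
240 [[162.8 134.3]] [[142. 127.]]
300 [[159.7 112.7]] [[138.7 105.9]]
```

View pics/crop1.png

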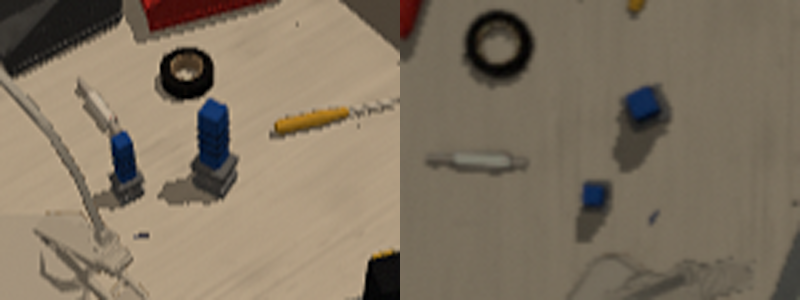

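```bash
cat >> h.py <<'E'
def plan(target,yaw=None):
    """shift (fractions) in tool axes to reach world target, turn about tool z (fraction)"""
    o=get_obs();Rm=R.from_rotvec(o["orientation"]).as_matrix()
    d=Rm.T@(np.array(target,float)-o["ee_pos"])/200
    y=np.degrees(np.arctan2(Rm[1,0],Rm[0,0]))
    print("pose",o["ee_pos"].round(1),"yaw",y.round(2),"t",round(o["t"],2),"shift",d.round(4))
    if yaw is not None:
        Rt=R.from_euler("z",yaw,degrees=True).as_matrix()@np.diag([1,-1,-1.])
        print("turn",(R.from_matrix(Rm.T@Rt).as_rotvec(degrees=True)/30).round(4))
E
python3 - <<'E'
from h import *
print(np.array(camera_model("wrist")["tool_from_camera"]).round(2))
plan([560,-200,330],-21)
for p in([627,-157,0],[627,-157,99],[545,-110,0],[545,-110,99],[545,-110,70]): print(p,proj("scene",T("scene"),p),proj("top",T("top"),p))
E
```

```text
[[  -0.     -0.96   -0.28   78.17]
 [   1.     -0.     -0.     -0.91]
 [   0.     -0.28    0.96 -171.68]
 [   0.      0.      0.      1.  ]]
pose [ 140.  -609.1  212.2] yaw 12.94 t 1.2 shift [ 2.5049 -1.5234 -0.5891]
turn [ 0.     -0.      1.1313]
[627, -157, 0] [[250.2 181. ]] [[224.3 172.5]]
[627, -157, 99] [[249.4 155.8]] [[222.5 169.8]]
[545, -110, 0] [[217.1 184.1]] [[209.  198.6]]
[545, -110, 99] [[213.5 159. ]] [[206.  197.9]]
[545, -110, 70] [[214.6 166.7]] [[206.9 198.1]]
```

```bash
python3 -m jog '1 -0.6 -0.45 0 0 0 -1;1 -0.6 -0.45 0 0 0 -1;1 -0.6 -0.45 0 0 0 -1;1 -0.6 -0.45 0 0 0 -1;1 -0.6 -0.45 0 0 0 -1;1 -0.6 -0.45 0 0 0 -1' && python3 -m jog '1 -0.6 -0.1 0 0 0 -1;1 -0.6 -0.1 0 0 0 -1;1 -0.6 -0.1 0 0 0 -1;1 -0.6 -0.1 0 0 0 -1;1 -0.6 -0.1 0 0 0.3 -1;1 -0.6 -0.1 0 0 0.6 -1;1 -0.6 -0.1 0 0 0.6 -1' ; python3 -c "
from h import *
plan([620,-170,320],-21)"
```

```text
t: 1.8
ee_pos: [311.9, -445.2, 305.0]
orientation: [3.117, 0.361, 0.005]
ft_force: [-0.2, -0.6, -0.3]
width: 87.5
grasp_force: 0.0
t: 2.5
ee_pos: [476.4, -285.4, 321.8]
orientation: [3.138, -0.139, -0.001]
ft_force: [0.3, 0.3, 0.3]
width: 87.3
grasp_force: 0.0
pose [ 476.4 -285.4  321.8] yaw -5.08 t 2.5 shift [ 0.6644 -0.638   0.0084]
turn [3.000e-04 1.200e-03 5.308e-01]
```

```bash
python3 -m jog '0.66 -0.58 0 0 0 0.28 -1;0.66 -0.58 0 0 0 0.5 -1;0.66 -0.58 0 0 0 0.5 -1;0.66 -0.58 0 0 0 0.5 -1;0.66 -0.58 0 0 0 0.5 -1;0.66 -0.58 0 0 0 0.5 -1'
python3 - <<'E'
from h import *
o=get_obs();M=T("wrist",o);im=get_image("wrist");save("w1.png",im)
print(o["ee_pos"])
for t in("wiper","felt","strip","head","button"):
    print(t,[(w(M,d["xyz"]).tolist(),round(d["confidence"],2)) for d in pinpoint(t,"wrist")[:4]])
E
```

```text
t: 3.1
ee_pos: [617.1, -182.6, 321.4]
orientation: [3.094, -0.544, -0.002]
ft_force: [0.3, -0.3, -0.0]
width: 87.9
grasp_force: 0.0
[ 617.10299182 -182.58415304  321.41667691]
wiper [([547.2, -110.5, -1.4], 0.83), ([626.1, -153.8, -0.7], 0.82)]
felt [([525.4, -346.0, 11.3], 0.65), ([546.7, -108.7, -0.9], 0.5)]
strip [([529.4, -348.7, 7.2], 0.75)]
head [([645.0, -391.6, 74.8], 0.81), ([625.3, -157.4, -1.8], 0.68)]
button [([659.1, -367.9, 72.4], 0.91)]
```

View pics/w1.png

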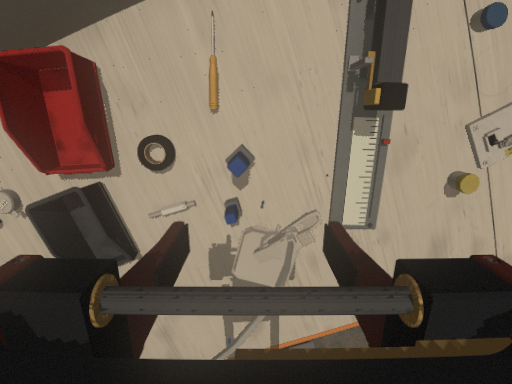

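Run:
```python
from h import *
o=get_obs();M=T("wrist",o);im=cv2.imread("pics/w1.png")
a=cv2.resize(im[140:190,210:270],(480,400),interpolation=cv2.INTER_CUBIC)
b=cv2.resize(im[90:240,320:420],(267,400),interpolation=cv2.INTER_CUBIC)
cv2.imwrite("pics/crop2.png",np.hstack([a,b]))
im=get_image("wrist")
for t,z in(("strip",10),):
    for d in outline_of(t,"wrist")[:2]:
        c,_=cv2.findContours(d["mask"].astype(np.uint8),0,1);c=max(c,key=cv2.contourArea)
        p=ray_z("wrist",M,c[:,0],z)[:,:2].astype(np.float32)
        r=cv2.minAreaRect(p);print(t,d["confidence"],r)
hsv=cv2.cvtColor(im,cv2.COLOR_RGB2HSV)
red=cv2.inRange(hsv,(0,150,60),(8,255,255))|cv2.inRange(hsv,(172,150,60),(180,255,255))
n,l,s,c=cv2.connectedComponentsWithStats(red)
for i in range(1,n):
    if s[i,4]>8: print(s[i],c[i],ray_z("wrist",M,c[i],16))
```

```text
strip 0.75 ((526.83447265625, -348.87371826171875), (45.4285888671875, 198.99005126953125), 68.77823638916016)
[    0    47   113   128 10597] [ 51.77965462 110.53156554] [[817.5 118.5  16. ]]
[383 139   7   4  25] [385.64 140.48] [[ 569.8 -405.    16. ]]
```

View pics/crop2.png

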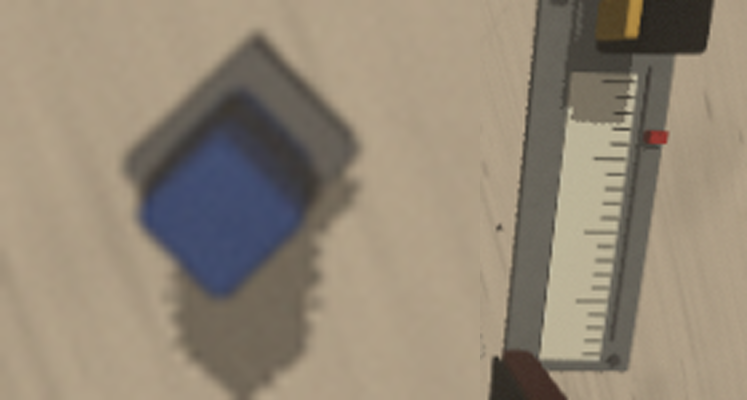

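Run:
```python
from h import *
M=T("wrist")
f=lambda c:np.array(c)/8.+[210,140]
p=ray_z("wrist",M,[f(c) for c in((258,33),(125,165),(357,145))],34)
print(p,(p[1]+p[2])/2)
for a in(1,2): d=p[a]-p[0];print(np.linalg.norm(d),np.degrees(np.arctan2(d[1],d[0])))
h=ray_z("wrist",M,[f(c) for c in((142,212),(220,297),(302,212))],99)
print(h,(h[0]+h[2])/2)
for a in(0,2): d=h[a]-h[1];print(np.linalg.norm(d),np.degrees(np.arctan2(d[1],d[0])))
# height: triangulate handle top centre between top/scene/wrist
cs=[("top",T("top"),(222,172)),]
# blob of blue in each still picture
for c in("top","scene"):
    im=cv2.cvtColor(cv2.imread(f"pics/{c}0.png"),cv2.COLOR_BGR2HSV);b=cv2.inRange(im,(100,120,40),(130,255,255))
    n,l,s,ce=cv2.connectedComponentsWithStats(b)
    for i in range(1,n):
        if s[i,4]>15 and 190<ce[i][0]<270: print(c,s[i],ce[i])
    print(proj(c,T(c),[[626,-157,99],[626,-157,66]]))
```

```text
[[ 651.2 -169.1   34. ]
 [ 635.  -132.6   34. ]
 [ 622.  -180.3   34. ]] [ 628.5  -156.45   34.  ]
39.93356983791959 113.93335306073416
31.274270575027053 -159.01510216411782
[[ 633.7 -143.    99. ]
 [ 613.8 -150.6   99. ]
 [ 623.6 -170.5   99. ]] [ 628.65 -156.75   99.  ]
21.301877851494773 20.902334175929234
22.182200071228316 -63.78149165061244
top [218 166  10  10  62] [222.25806452 170.5       ]
top [205 196   6   6  34] [207.5        198.35294118]
[[222.5 170.2]
 [223.1 171.1]]
scene [244 153  12  23 187] [249.54545455 163.86096257]
scene [212 164   9  17 106] [215.91509434 171.99056604]
[[249.1 156. ]
 [249.4 164.8]]
```

```bash
python3 -m jog '0 0 0 0 0 -0.28 -1;0 0 0 0 0 -0.56 -1;0 0 0 0 0 -0.84 -1;0 0 0.1 0 0 -1 -1' >/dev/null && python3 -m jog '0 0 0 0 0 -0.28 -1;0 0 0 0 0 -0.56 -1;0 0 0 0 0 -0.84 -1;0 0 0.1 0 0 -1 -1' >/dev/null && python3 -m jog '0 0 0 0 0 -0.28 -1;0 0 0 0 0 -0.56 -1;0 0 0 0 0 -0.84 -1;0 0 0.1 0 0 -1 -1'>/dev/null && python3 -m jog '0 0 0 0 0 -0.28 -1;0 0 0 0 0 -0.56 -1;0 0 0 0 0 -0.84 -1;0 0 0.1 0 0 -1 -1;0 0 0.1 0 0 -1 -1'; python3 -c "
from h import *
plan([628.6,-156.6,150],113);print(get_obs()['qpos'].round(2))"
```

```text
t: 5.2
ee_pos: [616.3, -181.5, 240.2]
orientation: [-2.018, -2.403, 0.002]
ft_force: [-0.5, -0.1, -0.3]
width: 88.1
grasp_force: 0.0
pose [ 616.3 -181.5  240.2] yaw 99.97 t 5.2 shift [0.1113 0.0837 0.4508]
turn [-0.006  -0.0039 -0.4343]
[-0.3   0.42  1.56 -0.    1.16 -0.48]
```

```bash
python3 -m jog '0.11 0.083 0.2 0 0 -0.25 -1;0.11 0.083 0.4 0 0 -0.43 -1;0.11 0.083 0.43 0 0 -0.43 -1;0.11 0.083 0.43 0 0 -0.43 -1'
python3 - <<'E'
from h import *
o=get_obs();M=T("wrist",o);im=get_image("wrist");save("w2.png",im)
hsv=cv2.cvtColor(im,cv2.COLOR_RGB2HSV);b=cv2.inRange(hsv,(100,120,40),(130,255,255))
c,_=cv2.findContours(b,0,1)
for k in c:
    if cv2.contourArea(k)>200:
        print(cv2.boundingRect(k)); r=cv2.minAreaRect(k); print(r,ray_z("wrist",M,cv2.boxPoints(r),99))
print([(w(M,d["xyz"]),d["confidence"]) for d in pinpoint("wiper","wrist")])
plan([628.6,-156.6,70],113)
E
```

```text
t: 5.6
ee_pos: [629.7, -157.3, 155.8]
orientation: [-1.742, -2.612, 0.001]
ft_force: [-0.6, -0.5, -0.8]
width: 87.7
grasp_force: 0.0
[(array([ 549.6, -111.9,   -1.9]), 0.79), (array([ 6.253e+02, -1.558e+02, -6.000e-01]), 0.57), (array([ 633.7, -155.4,   -1. ]), 0.27)]
pose [ 631.4 -157.9  158.2] yaw 112.66 t 5.7 shift [ 0.0123 -0.0114  0.4411]
turn [ 0.0037  0.003  -0.0114]
```

View pics/w2.png

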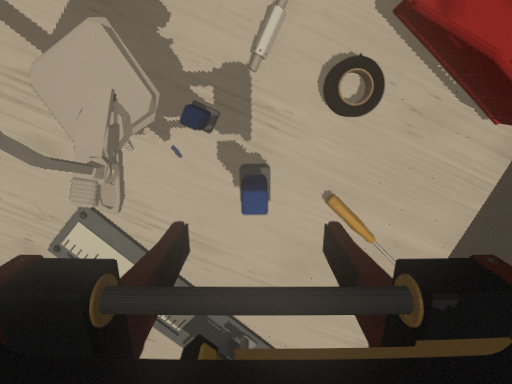

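```bash
python3 -m jog '0.008 0 0.2 0 0 0 -1;0.008 0 0.35 0 0 0 -1;0.008 0 0.42 0 0 0 -1;0.008 0 0.42 0 0 0 -1;0.008 0 0.42 0 0 0 -1'; python3 -c "
from h import *
for i in range(1):plan([628.6,-156.6,70],113)"
```

```text
t: 6.2
ee_pos: [631.0, -156.3, 74.0]
orientation: [1.738, 2.615, 0.001]
ft_force: [0.4, -0.3, 1.5]
width: 87.7
grasp_force: 0.0
pose [ 631.  -156.3   74. ] yaw 112.79 t 6.2 shift [ 0.0032 -0.0116  0.0199]
turn [ 0.0037  0.0028 -0.0071]
```

```bash
python3 -m jog '0.002 -0.008 0.01 0 0 0 -1;0.002 -0.008 0.01 0 0 0 -1;0.002 -0.008 0.01 0 0 0 1;0.002 -0.008 0.01 0 0 0 1;0.002 -0.008 0.01 0 0 0 1;0.002 -0.008 0.01 0 0 0 1;0.002 -0.008 0.01 0 0 0 1;0.002 -0.008 0.01 0 0 0 1'; python3 -m jog '0 0 0 0 0 0 1;0 0 0 0 0 0 1';python3 -m jog '0 0 -0.2 0 0 0 1;0 0 -0.4 0 0 0 1;0 0 -0.4 0 0 0 1;0 0 -0.4 0 0 0 1'
```

```text
t: 7.0
ee_pos: [628.1, -156.0, 70.1]
orientation: [-1.738, -2.617, 0.0]
ft_force: [0.6, 0.1, 0.2]
width: 43.2
grasp_force: 0.0
t: 7.2
ee_pos: [628.1, -156.0, 70.2]
orientation: [-1.738, -2.617, 0.0]
ft_force: [0.0, 0.0, -0.2]
width: 27.1
grasp_force: 0.0
t: 7.6
ee_pos: [628.4, -156.0, 150.8]
orientation: [1.737, 2.616, 0.001]
ft_force: [-0.5, -0.1, -2.6]
width: 23.2
grasp_force: 30.0
```

Run:
```python
from h import *
o=get_obs();print(o["ee_pos"],o["ft_force"])
for c in("scene","wrist"):
    im=get_image(c);save(c+"3.png",im);M=T(c)
    for t in("wiper","felt"):
        print(c,t,[(w(M,d["xyz"]).tolist(),round(d["confidence"],2)) for d in pinpoint(t,c)[:4]])
a=cv2.imread("pics/scene3.png")[70:220,190:340];b=cv2.imread("pics/wrist3.png")
cv2.imwrite("pics/crop3.png",np.hstack([cv2.resize(a,(400,400),interpolation=cv2.INTER_CUBIC),cv2.resize(b,(400,400))]))
```

```text
[ 628.37391752 -156.04669922  150.81550786] [-0.45443997 -0.09795623 -2.58070311]
scene wiper [([626.9, -160.1, 70.7], 0.74), ([550.6, -108.9, 1.6], 0.5)]
scene felt [([631.0, -157.9, 70.8], 0.66), ([545.0, -115.3, 0.2], 0.62)]
wrist wiper [([547.3, -110.4, -1.6], 0.88), ([629.8, -155.9, 66.6], 0.67)]
wrist felt [([637.0, -156.9, 64.1], 0.45)]
```

View pics/crop3.png

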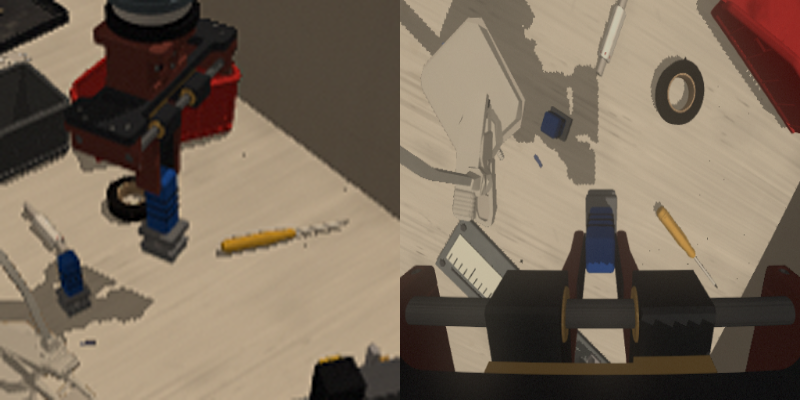

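```bash
python3 -c "
from h import *
plan([564.1,-363.4,155],68.8)"
```

```text
pose [ 627.2 -155.8  148.7] yaw 112.84 t 7.9 shift [-0.8341 -0.6939 -0.0315]
turn [-4.8000e-03 -1.4000e-03  1.4679e+00]
```

```bash
python3 -m jog '-0.834 -0.694 -0.03 0 0 0.2 1;-0.834 -0.694 -0.03 0 0 0.4 1;-0.834 -0.694 -0.03 0 0 0.6 1;-0.834 -0.694 -0.03 0 0 0.8 1;-0.834 -0.694 -0.03 0 0 1 1;-0.834 -0.694 -0.03 0 0 1 1;-0.834 -0.694 -0.03 0 0 1 1' && python3 -m jog '0 0 0 0 0 0.25 1;0 0 0 0 0 0.467 1;0 0 0 0 0 0.467 1;0 0 0 0 0 0.467 1'
python3 - <<'E'
from h import *
o=get_obs();M=T("wrist",o);im=get_image("wrist");save("w4.png",im)
for t in("wiper","felt","strip","head"):
    print(t,[(w(M,d["xyz"]).tolist(),round(d["confidence"],2)) for d in pinpoint(t,"wrist")[:3]])
get_image("top");M=T("top")
for t in("wiper","strip","head","gauge"):
    print(t,[(w(M,d["xyz"]).tolist(),round(d["confidence"],2)) for d in pinpoint(t,"top")[:3]])
plan([564.1,-363.4,100],68.8);print(get_obs()["ft_force"])
E
```

```text
t: 8.6
ee_pos: [564.5, -363.3, 155.3]
orientation: [-2.354, -2.079, 0.0]
ft_force: [-0.6, 0.3, -1.5]
width: 23.7
grasp_force: 30.0
t: 9.0
ee_pos: [565.3, -362.2, 156.0]
orientation: [-2.586, -1.783, 0.0]
ft_force: [0.4, 1.0, -1.1]
width: 24.0
grasp_force: 30.0
wiper [([562.9, -366.1, 77.3], 0.86)]
felt [([657.5, -367.7, 71.6], 0.7), ([568.4, -361.7, 74.1], 0.55), ([611.0, -381.1, -2.6], 0.55)]
strip [([526.1, -346.4, 5.6], 0.87)]
head [([645.6, -394.1, 77.6], 0.98), ([563.9, -364.9, 76.0], 0.57)]
wiper [([544.8, -108.0, 1.9], 0.52)]
strip [([524.1, -348.8, 10.1], 0.38)]
head []
gauge [([573.1, 3.0, 2.5], 0.15)]
pose [ 564.9 -363.7  156.2] yaw 68.83 t 9.5 shift [-2.000e-04 -4.100e-03  2.809e-01]
turn [ 0.     -0.0001  0.0011]
[-0.70526397  1.1715267  -1.47919329]
```

View pics/w4.png

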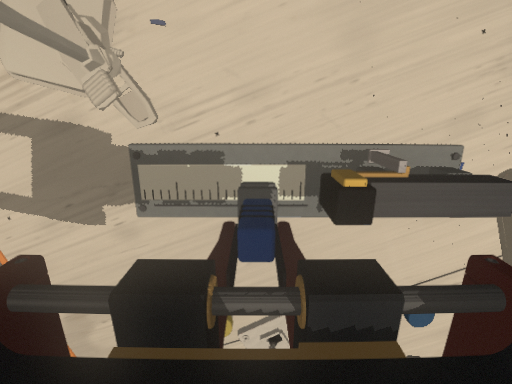

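```bash
python3 -m jog '0 0 0.15 0 0 0 1;0 0 0.3 0 0 0 1;0 0 0.3 0 0 0 1;0 0 0.3 0 0 0 1' | grep -E "ee_pos|force"; for i in 1 2; do python3 -m jog '0 0 0.01 0 0 0 1;0 0 0.01 0 0 0 1;0 0 0.01 0 0 0 1' | grep -E "ee_pos|ft_force";done
```

```text
ee_pos: [564.7, -363.5, 96.1]
ft_force: [0.3, -0.0, -0.7]
grasp_force: 30.0
ee_pos: [565.5, -364.0, 95.4]
ft_force: [0.2, 0.4, -2.2]
ee_pos: [564.9, -363.6, 92.2]
ft_force: [-0.2, 0.2, -0.7]
```

```bash
for i in 1 2 3; do python3 -m jog '0 0 0.01 0 0 0 1;0 0 0.01 0 0 0 1' | grep -E "ee_pos|ft_force";python3 -m jog '0 0 0 0 0 0 1' | grep -E "ft_force";done
```

```text
ee_pos: [565.1, -363.7, 90.1]
ft_force: [0.5, -0.7, 0.4]
ft_force: [0.2, -0.0, -0.9]
ee_pos: [565.1, -363.7, 88.2]
ft_force: [0.6, -0.1, 0.5]
ft_force: [0.1, -0.6, 1.0]
ee_pos: [565.1, -363.7, 86.1]
ft_force: [0.8, 0.2, 1.0]
ft_force: [-0.1, 0.1, 1.9]
```

```bash
python3 -m jog '0 -0.04 0 0 0 0 1;0 -0.08 0 0 0 0 1;0 -0.12 0 0 0 0 1;0 -0.16 0 0 0 0 1;0 -0.2 0 0 0 0 1;0 -0.24 0 0 0 0 1;0 -0.28 0 0 0 0 1;0 -0.32 0 0 0 0 1' | grep -E "ee_pos|ft_force"; python3 -m jog '0 -0.04 0 0 0 0 1;0 -0.08 0 0 0 0 1;0 -0.12 0 0 0 0 1;0 -0.16 0 0 0 0 1;0 -0.2 0 0 0 0 1;0 -0.24 0 0 0 0 1;0 -0.275 0 0 0 0 1;0 -0.275 0 0 0 0 1' | grep -E "ee_pos|ft_force"; python3 -m jog '0 0 0 0 0 0 1;0 0 0 0 0 0 1' | grep -E "ee_pos|ft_force|t:"
```

```text
ee_pos: [504.6, -340.2, 86.2]
ft_force: [1.6, -1.1, 0.6]
ee_pos: [452.6, -319.9, 86.0]
ft_force: [-1.2, 0.5, 0.8]
t: 13.2
ee_pos: [453.4, -320.2, 85.9]
ft_force: [-1.0, 1.3, 0.8]
```

```bash
python3 -m jog '0 0 -0.2 0 0 0 1;0 0 -0.35 0 0 0 1;0 0 -0.35 0 0 0 1;0 0 -0.35 0 0 0 1' | grep -E "ee_pos|ft_force";python3 -c "
from h import *
plan([600,-240,110],68.8)"
```

```text
ee_pos: [454.1, -320.6, 156.1]
ft_force: [-0.6, -0.5, -2.0]
pose [ 454.1 -320.6  156.1] yaw 68.83 t 13.6 shift [0.6393 0.5346 0.2308]
turn [0.0013 0.0003 0.0011]
```

```bash
python3 -m jog '0.638 0.535 0 0 0 0 1;0.638 0.535 0 0 0 0 1;0.638 0.535 0 0 0 0 1;0.638 0.535 0 0 0 0 1;0.638 0.535 0.15 0 0 0 1;0.638 0.535 0.3 0 0 0 1;0.638 0.535 0.34 0 0 0 1;0.638 0.535 0.34 0 0 0 1' | grep -E "ee_pos|ft_force"; for i in 1 2 3; do python3 -m jog '0 0 0.01 0 0 0 1;0 0 0.01 0 0 0 1' | grep -E "ee_pos|ft_force";done; python3 -m jog '0 0 0 0 0 0 1' | grep -E "ft_force"
```

```text
ee_pos: [597.7, -239.7, 85.6]
ft_force: [0.8, -0.4, -1.0]
ee_pos: [600.3, -240.9, 87.2]
ft_force: [0.2, -0.3, -1.8]
ee_pos: [600.1, -240.5, 84.9]
ft_force: [-0.6, 0.9, -1.7]
ee_pos: [599.7, -240.3, 82.2]
ft_force: [-0.7, -0.9, -1.1]
ft_force: [0.2, 0.3, -1.8]
```

```bash
for i in 1 2 3; do python3 -m jog '0 0 0.007 0 0 0 1;0 0 0.007 0 0 0 1' | grep -E "ee_pos|ft_force"; python3 -m jog '0 0 0 0 0 0 1' | grep -E "ft_force";done
```

```text
ee_pos: [599.7, -240.2, 80.6]
ft_force: [0.7, -0.5, -1.8]
ft_force: [0.3, 0.2, -1.6]
ee_pos: [599.9, -240.4, 79.4]
ft_force: [0.2, 0.0, -0.2]
ft_force: [-0.7, -0.1, 0.2]
ee_pos: [600.0, -240.3, 78.0]
ft_force: [0.1, -0.6, 1.1]
ft_force: [-0.3, -0.2, 1.5]
```

Contact at about 80 mm, spring now about 2 mm in: release, wait until fully open, then rise.

```bash
python3 -m jog '0 0 -0.006 0 0 0 1;0 0 -0.006 0 0 0 1;0 0 -0.006 0 0 0 -1;0 0 -0.006 0 0 0 -1;0 0 -0.006 0 0 0 -1;0 0 -0.006 0 0 0 -1;0 0 -0.006 0 0 0 -1;0 0 -0.006 0 0 0 -1'; python3 -m jog '0 0 0 0 0 0 -1;0 0 0 0 0 0 -1;0 0 0 0 0 0 -1;0 0 -0.2 0 0 0 -1;0 0 -0.4 0 0 0 -1;0 0 -0.6 0 0 0 -1;0 0 -0.6 0 0 0 -1'
python3 - <<'E'
from h import *
im=get_image("scene");save("s5.png",im);M=T("scene")
print([(w(M,d["xyz"]).tolist(),round(d["confidence"],2)) for d in pinpoint("wiper","scene")[:3]])
im=get_image("wrist");M=T("wrist")
for t in ("head","pointer","index","button","strip","wiper"):print(t,[(w(M,d["xyz"]).tolist(),round(d["confidence"],2)) for d in pinpoint(t,"wrist")[:3]])
plan([648,-396,200],-21.2)
E
```

```text
t: 16.8
ee_pos: [599.8, -240.2, 79.1]
orientation: [-2.592, -1.776, 0.0]
ft_force: [0.5, 0.1, -0.3]
width: 68.1
grasp_force: 0.0
t: 17.5
ee_pos: [603.2, -241.7, 205.5]
orientation: [2.585, 1.771, 0.009]
ft_force: [-0.1, 0.7, 0.8]
width: 88.2
grasp_force: 0.0
[([598.4, -248.3, 0.2], 0.92), ([547.7, -110.5, 2.0], 0.49)]
head [([645.5, -393.3, 73.9], 0.65), ([448.2, -522.3, -5.4], 0.55)]
pointer [([632.7, -425.9, 20.5], 0.78)]
index [([569.0, -405.6, 14.2], 0.45)]
button [([655.7, -365.3, 70.3], 0.67)]
strip [([526.3, -345.3, 7.9], 0.75)]
wiper [([597.5, -243.7, -0.3], 0.97), ([545.6, -109.9, -0.9], 0.88)]
pose [ 599.3 -240.   197.9] yaw 68.83 t 17.95 shift [-0.6392  0.5088 -0.0114]
turn [-3.100e-03  3.000e-03  3.001e+00]
```

```bash
python3 -m jog '-0.3 0.25 -0.1 0 0 0.28 -1;-0.5 0.4 -0.1 0 0 0.56 -1;-0.639 0.51 -0.1 0 0 0.84 -1;-0.639 0.51 -0.1 0 0 1 -1;-0.639 0.51 -0.1 0 0 1 -1' >/dev/null; python3 -m jog '0 0 0 0 0 0.28 -1;0 0 0 0 0 0.56 -1;0 0 0 0 0 0.84 -1;0 0 0 0 0 1 -1' >/dev/null;python3 -m jog '0 0 0 0 0 0.28 -1;0 0 0 0 0 0.56 -1;0 0 0 0 0 0.84 -1;0 0 0 0 0 1 -1;0 0 0 0 0 1 -1;0 0 0 0 0 1 -1'
python3 - <<'E'
from h import *
o=get_obs();M=T("wrist",o);im=get_image("wrist");save("w6.png",im)
for t in ("head","pointer","index","button","gauge","strip"):print(t,[(w(M,d["xyz"]).tolist(),round(d["confidence"],2)) for d in pinpoint(t,"wrist")[:3]])
plan([648,-396,120],-21.2)
E
```

```text
t: 19.45
ee_pos: [648.6, -395.0, 218.9]
orientation: [-3.089, 0.57, 0.001]
ft_force: [-1.0, 0.8, 0.4]
width: 87.8
grasp_force: 0.0
head [([646.4, -391.6, 74.7], 0.72), ([610.9, -382.5, -2.7], 0.37)]
pointer [([634.4, -427.6, 20.8], 0.86), ([448.9, -521.9, -0.8], 0.26)]
index [([448.5, -521.1, -2.3], 0.66), ([571.3, -405.9, 18.5], 0.5)]
button [([659.7, -367.4, 70.8], 0.77)]
gauge [([610.3, -383.7, -2.6], 0.82)]
strip [([528.9, -346.6, 8.1], 0.62)]
pose [ 648.7 -396.3  219.2] yaw -21.14 t 19.8 shift [-3.900e-03  1.000e-04  4.958e-01]
turn [-0.      0.0001  0.0022]
```

View pics/w6.png

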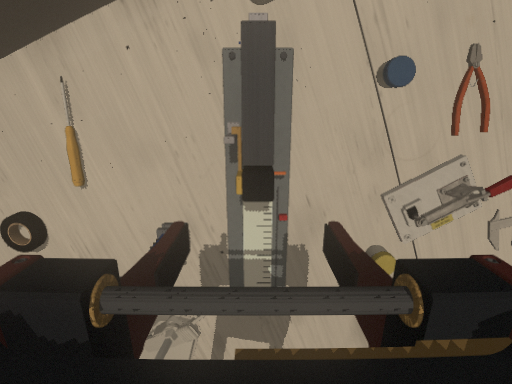

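```bash
cat > pi.py <<'E'
from h import *
def meas(name):
    o=get_obs();M=T("wrist",o);im=get_image("wrist");save(name,im)
    hsv=cv2.cvtColor(im,cv2.COLOR_RGB2HSV);out={}
    g=np.array([.9323,-.3616]);o2=np.array([610.7,-381.5])
    for nm,lo,hi,z in(("red",(0,150,60),(5,255,255),18),("red2",(172,150,60),(180,255,255),18),("orange",(6,150,80),(17,255,255),22)):
        n,l,s,c=cv2.connectedComponentsWithStats(cv2.inRange(hsv,lo,hi))
        for i in range(1,n):
            if s[i,4]>5:
                p=ray_z("wrist",M,c[i],z)[0];d=p[:2]-o2;gx=d@g;gy=d@[.3616,.9323]
                if -250<gx<250 and abs(gy+37)<12: print(nm,s[i],c[i].round(1),p,"g",gx.round(1),gy.round(1))
E
python3 - <<'E'
from pi import *
meas("w7.png")
E
```

```text
red [279 215   7   6  36] [282.  217.4] [ 570.6 -405.6   18. ] g -28.7 -37.0
orange [273 172  12   3  34] [278.2 173. ] [ 635.9 -422.8   22. ] g 38.4 -29.4
```

```bash
python3 -m jog '-0.003 -0.002 0.2 0 0 0 -1;-0.003 -0.002 0.4 0 0 0 -1;-0.003 -0.002 0.6 0 0 0 -1;-0.003 -0.002 0.7 0 0 0 -1;-0.003 -0.002 0.7 0 0 0 -1;-0.003 -0.002 0.7 0 0 0 -1;-0.003 -0.002 0.7 0 0 0 -1'; python3 -c "
from h import *
plan([648.2,-395.5,78],-21.2);print(get_obs()['ft_force'])"
```

```text
t: 20.55
ee_pos: [649.9, -396.7, 81.9]
orientation: [3.087, -0.577, 0.006]
ft_force: [0.6, -0.5, -0.2]
width: 87.8
grasp_force: 0.0
pose [ 649.9 -396.7   81.9] yaw -21.17 t 20.55 shift [-0.0102 -0.0026  0.0194]
turn [ 0.0015 -0.0076  0.0009]
[ 0.578303   -0.48325659 -0.2100239 ]
```

```bash
python3 -m jog '-0.005 -0.002 0 0 0 0 -1;-0.005 -0.002 0 0 0 0 -1;-0.005 -0.002 0 0 0 0 1;-0.005 -0.002 0 0 0 0 1;-0.005 -0.002 0 0 0 0 1;-0.005 -0.002 0 0 0 0 1;-0.005 -0.002 0 0 0 0 1;-0.005 -0.002 0 0 0 0 1'; python3 -m jog '0 0 0 0 0 0 1;0 0 0 0 0 0 1;0 0 0 0 0 0 1;0 0 0 0 0 0 1;0 0 0 0 0 0 1'
```

```text
t: 21.35
ee_pos: [647.6, -394.6, 79.1]
orientation: [-3.087, 0.577, 0.0]
ft_force: [1.9, 4.7, 1.1]
width: 43.3
grasp_force: 2.3
t: 21.85
ee_pos: [646.9, -396.4, 79.1]
orientation: [3.086, -0.577, -0.0]
ft_force: [-1.8, -4.2, -0.4]
width: 35.9
grasp_force: 30.1
```

```bash
python3 -m jog '-0.04 0 0 0 0 0 1;-0.09 0 0 0 0 0 1;-0.14 0 0 0 0 0 1;-0.19 0 0 0 0 0 1;-0.24 0 0 0 0 0 1;-0.28 0 0 0 0 0 1;-0.3 0 0 0 0 0 1;-0.3 0 0 0 0 0 1';python3 - <<'E'
from pi import *
print(get_obs()["ee_pos"])
meas("w8.png")
M=T("wrist")
for t in ("head","pointer","index"):print(t,[(w(M,d["xyz"]).tolist(),round(d["confidence"],2)) for d in pinpoint(t,"wrist")[:3]])
im=get_image("scene");save("s8.png",im);M=T("scene")
for t in ("head","pointer","index"):print(t,[(w(M,d["xyz"]).tolist(),round(d["confidence"],2)) for d in pinpoint(t,"scene")[:3]])
a=cv2.imread("pics/w8.png");b=cv2.imread("pics/s8.png")[205:285,230:350]
cv2.imwrite("pics/crop8.png",np.hstack([cv2.resize(a[130:290,190:350],(400,400),interpolation=cv2.INTER_CUBIC),cv2.resize(b,(400,400),interpolation=cv2.INTER_CUBIC)]))
E
```

```text
t: 22.65
ee_pos: [591.3, -375.1, 79.1]
orientation: [3.086, -0.577, 0.002]
ft_force: [0.2, -8.2, -5.1]
width: 36.4
grasp_force: 30.1
[ 591.28273571 -375.10289501   79.10860569]
red [291 207  13  10  92] [296.7 212. ] [ 569.9 -405.4   18. ] g -29.4 -37.0
orange [282 203  19   6  94] [291.  205.9] [ 578.8 -402.5   22. ] g -22.1 -31.1
head [([590.5, -372.9, 75.4], 0.56)]
pointer [([574.7, -406.4, 22.5], 0.74)]
index [([567.9, -404.8, 16.2], 0.6)]
head [([592.7, -377.4, 85.1], 0.75), ([454.0, -521.7, 3.0], 0.58)]
pointer [([578.2, -410.9, 24.5], 0.89)]
index [([569.2, -404.1, 15.6], 0.56), ([601.4, -245.2, 2.5], 0.45)]
```

View pics/crop8.png

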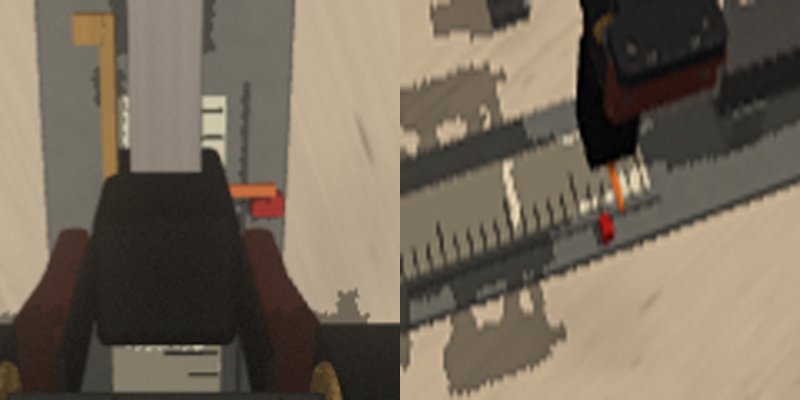

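Run:
```python
from h import *
M=T("wrist");g=np.array([.9323,-.3616]);o2=np.array([610.7,-381.5])
im=cv2.imread("pics/w8.png")
for z,pts in((18,[(297,216.5),(303,216.5),(300,208)]),(22,[(291,203),(291,208.7)])):
    for p in pts: print(z,p,((ray_z("wrist",M,p,z)[0][:2]-o2)@g).round(1))
print(im[198:222,292].tolist());print(im[202:222,301].tolist())
d=ray_z("wrist",M,(112/2.5+190,345/2.5+130),10)
# strip: x=+10 end check by pixel skipped; tip of pointer predictions
for gx in(-18,-20,-22): 
    P=[[*(o2+gx*g+(-37)*np.array([.3616,.9323])),22]];print(gx,proj("wrist",M,P))
```

```text
18 (297, 216.5) -33.2
18 (303, 216.5) -33.2
18 (300, 208) -25.0
22 (291, 203) -18.9
22 (291, 208.7) -24.1
[[99, 107, 110], [99, 109, 111], [97, 108, 110], [97, 107, 112], [89, 101, 112], [69, 89, 125], [56, 93, 167], [64, 108, 197], [63, 109, 198], [64, 108, 197], [55, 88, 162], [41, 50, 105], [43, 48, 122], [48, 54, 149], [48, 54, 156], [48, 54, 156], [50, 56, 159], [50, 55, 159], [55, 59, 131], [59, 65, 77], [81, 90, 93], [94, 104, 108], [87, 97, 103], [63, 71, 84]]
[[100, 109, 113], [100, 111, 114], [100, 110, 115], [82, 91, 112], [47, 53, 104], [41, 48, 105], [44, 51, 126], [52, 57, 152], [49, 57, 156], [50, 56, 156], [51, 57, 157], [50, 56, 156], [48, 56, 155], [53, 59, 161], [63, 70, 135], [87, 96, 106], [97, 107, 111], [98, 107, 112], [97, 107, 111], [96, 106, 111]]
-18 [[297.8 202.1]]
-20 [[297.7 204.3]]
-22 [[297.6 206.4]]
```

```bash
python3 -m jog '-0.02 0 0 0 0 0 1;-0.041 0 0 0 0 0 1;-0.041 0 0 0 0 0 1;-0.041 0 0 0 0 0 1;-0.041 0 0 0 0 0 1;-0.041 0 0 0 0 0 1';python3 - <<'E'
from pi import *
meas("w9.png");print(get_obs()["ee_pos"])
im=get_image("scene");save("s9.png",im);M=T("scene")
for t in ("head","pointer","index","wiper"):print(t,[(w(M,d["xyz"]).tolist(),round(d["confidence"],2)) for d in pinpoint(t,"scene")[:3]])
a=cv2.imread("pics/w9.png");b=cv2.imread("pics/s9.png")
cv2.imwrite("pics/crop9.png",np.hstack([cv2.resize(a[170:250,250:330],(400,400),interpolation=cv2.INTER_NEAREST),cv2.resize(b[130:290,200:360],(400,400),interpolation=cv2.INTER_CUBIC)]))
print([list(map(int,a[v,293]))[::-1] for v in range(200,222)])
E
```

```text
t: 23.65
ee_pos: [584.2, -372.4, 79.1]
orientation: [3.086, -0.576, 0.003]
ft_force: [0.7, -8.0, -3.9]
width: 36.2
grasp_force: 30.1
red [291 199  13  10  64] [298.  201.9] [ 571.6 -407.    18. ] g -27.2 -37.9
orange [281 203  20   6 104] [291.2 205.8] [ 571.8 -400.    22. ] g -29.6 -31.3
[ 584.16598529 -372.37263415   79.09863747]
head [([584.5, -374.3, 84.7], 0.69)]
pointer [([569.4, -405.6, 25.4], 0.56)]
index [([568.4, -406.8, 14.5], 0.57), ([601.1, -239.5, -4.1], 0.32)]
wiper [([603.7, -245.4, 3.6], 0.71), ([567.8, -407.1, 26.2], 0.57), ([546.8, -110.7, 3.5], 0.51)]
[[111, 48, 42], [138, 52, 46], [152, 57, 51], [137, 64, 45], [168, 92, 55], [198, 109, 64], [198, 109, 65], [197, 108, 62], [171, 101, 62], [109, 81, 62], [74, 69, 64], [82, 79, 71], [98, 95, 86], [108, 105, 94], [111, 106, 96], [110, 106, 97], [111, 107, 98], [110, 105, 97], [111, 107, 98], [110, 106, 96], [105, 99, 91], [86, 71, 63]]
```

View pics/crop9.png

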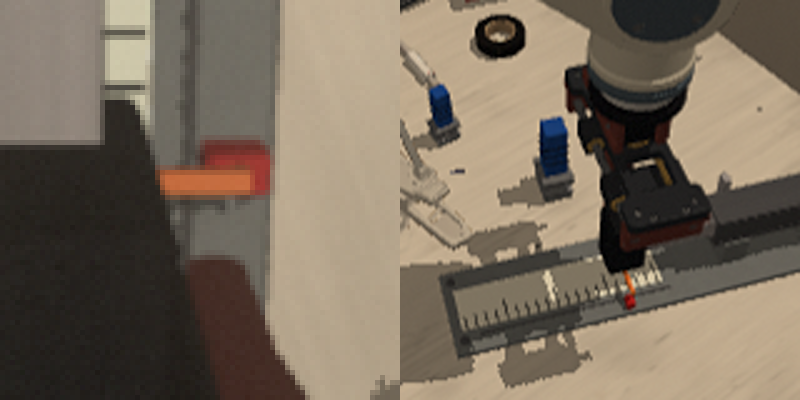

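```bash
python3 -c "
from workcell import *
print(close_job())"
```

```text
the job is handed in; nothing more can be done
None
```

The job is handed in, with no verdict shown to me. The strip was wiped in one light stroke and the wiper stands free on the bench. The head is still gripped at 30 N, and in the last picture the pointer is level with the middle of the red tab to within about 1 mm.

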